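# Seat a trolley wheel in the bearing stand

## Robot

A 7-joint arm with a two-finger parallel gripper is mounted at the origin on the work surface. World frame = base frame: x ahead of the robot, y to its left, z up, the work surface at z = 0. Lengths are in m, angles in rad, forces in N, time in s.
With the tool pointing down it reaches from about 0.4 to 0.85 m from the base axis. Payload 10.4 kg.
Tool frame: the origin (TCP) lies between the finger pads; the fingertips stand manip.tcp_to_tips ahead of it and the grasp point (between the pads) lies 2 mm behind it (manip.tcp_to_tips is the distance from the TCP to the fingertips, in m); y points along the fingers, z is the direction in which the jaws open and shut, and the axes are right-handed (so a half turn about y gives the same grasp; the last joint's range is limited). The gripper opens to 85 mm and grips with 20 to 120 N. Pads are 22 mm wide; open, the fingers measure 114 mm over their backs; the gripper's body (76 mm by 85 mm) begins 54 mm behind the grasp point. The pads swing forward as they close: fully open they stand 13 mm farther back than shut.
Start: joints at [-0.023, 0.332, -0.065, 1.46, 0.022, 1.35, -0.088], TCP at [0.625, 0, 0.248] pointing down, gripper open.
Joint ranges: [-2.6, 2.6], [-0.5, 2.12], [-1.47, 1.34], [0.16, 2.42], [-1.27, 4.41], [0.06, 2.06], [-2.6, 2.6]. Speed limits (rad/s): [2.22, 2.22, 2.79, 2.79, 3.14, 3.14, 3.14].

## Interface

Orientations are given as a unit quaternion [x, y, z, w].
In Python, from workcell import manip gives the robot as it stands. The module is installed in compiled form; this text tells all that it offers.
- The arm moves only by the tool move_arm, never from a script. Its argument "increments" is a list of rows, each an object with "offset": the shift along the tool's x, y, z in m, a list of three; "yaw": the turn about the tool's y in degrees; "jaw": the closure in counts, from 0 (fully open) to 255 (shut). In form: [{"offset": [tx, ty, tz], "yaw": yaw, "jaw": jaw}, ...]. A call has 1 to 10 rows; each row is the pose to reach, as a shift and turn from the pose measured when the call began, along the tool's axes at that moment; what a row does not reach only later rows make up. A row lasts 1/12 s, in which the tool goes at most 41.7 mm and 7.16 degrees, less where a joint would pass 70% of its speed; a pose out of reach is approached as far as the arm can. A call with a gripper value outside its range is refused whole. The fingers move at their own pace and stop on an object; "squeeze" is the grip in N (left out, the last holds). Time passes only in rows, so rows that repeat a pose let the fingers close. It gives the time, the measured TCP pose, the force and the opening at its end, in the units of the state.
- manip.get_obs(): the state, without advancing time (a new reading comes with each control period).
- manip.camera(name): name is "scene" or "side" or "wrist"; returns a dict with "pixels" (384x512x3 uint8, red, green, blue), "depth" (384x512 float32, m along the optical axis (not along the pixel's ray), 0 where there is no reading), "intrinsics" (3x3 intrinsics, pixels), "R" (3x3) and "t" (3): a world point X has camera coordinates R X + t; the wrist camera has in their place "mount" (4x4, takes a point from camera to tool coordinates, whose origin is the TCP and whose axes are the tool frame's). Camera axes: x right, y down, z forward; pixel columns grow to the right and rows downward; lengths in m; the calibration is good to about 2 mm. A picture is of the moment at which its call begins: read the wrist's pose just before it.
- manip.hand_in(): hands the job in, once; it reports no verdict.
Trained networks look in a picture, given as the dict that the camera call returned (one of the last four; its "shot" number tells which), for a name from the list of things; names that differ only in an ending like _2 or _b are one class to them, and where a whole thing is asked for, a point or a joint stands for the part that bears it (a point fixed in the world has none). Each returns a list of dicts, best first, with "confidence" (0 to 1); they miss things now and then, are a little off and sometimes report something else, mostly with a low value. They report only what shows in the picture. A call takes as long as a camera call.
- manip.recognise(picture, query): "bbox" ([left, top, right, bottom] in pixels, round what is visible of it).
- manip.spot_point(picture, query): "centre" ([column, row] in pixels: a listed point, or the origin of a listed thing).
The state is a dict: "clock": time; "joint_pos": joint angles; "joint_velocities": joint speeds; "tau": joint torques, N m; "position": TCP position; "ee_rot": TCP orientation; "ft_force": force on the tool from outside, world axes, zero at the start; "torque": the same for the moment, N m; "grip_width": opening from 0.0 (shut) to 1.0 (fully open).
Only numpy, scipy, OpenCV 4.12 (cv2) and the standard library are available. Lean on these libraries where they do the work, as an engineer would, in place of code of your own. Each camera call takes 0.05 s, during which the arm holds its last target. There are 200 camera calls.

## Task

Lift the wheel out of its wooden chock and lower its axle into both open slots of the bearing stand, past the spring catches, then lean on it for about a second with roughly 20 N so that both axle ends bear firmly and evenly on the brass shells; the shells dent if either is pressed with more than 25 N. Then swing the keeper bar over the axle by its peg as far as it will go, and let go. Leave the other things on the bench where they lie.

Things in the scene. Friction and masses are not known exactly. Their poses are not given: they have to be found in the camera images.
- wheel: Rubber-tyred wheel on a fixed steel axle, 0.36 to 0.57 kg. Tyre 110 mm in diameter, 40 mm wide, with flat side faces (grip them near the top, across the width). Axle 12 mm thick, 184 mm long, out evenly both sides, an 18 mm collar at 53 to 58 mm from the middle. Origin: wheel centre; y along the axle. It starts upright in the chock, origin 63 mm above the bench; it may be turned about its axle.
- chock: Wooden chock fixed on the bench, 140 x 70 mm; the tyre rests on its 8 mm base between four 20 mm high blocks. Origin: centre of its underside; x along the tyre's rolling direction, y along the axle.
- stand: Steel bearing stand fixed on the bench: base 130 x 190 x 12 mm and two upright plates 10 mm thick, 68 mm wide (x), top edge 112 mm above the bench, centred at y = +70 and -70 mm. Origin: centre of its underside; z up; the axle goes along y, into the slots at x = 0. A brass shell with a flat top closes each slot's bottom; the two are tied together, always level.
- mouth_left (a point): Middle of the left (stand +y) slot's mouth, on the plate's top edge 112 mm above the bench. The slot is 14 mm wide with a lead-in 30 degrees off vertical widening it to 32 mm over the top 16 mm. The shells' height is adjustable and not measured: a seated axle's centre lies anywhere from 76 to 85 mm above the bench. The shells are rigid.
- mouth_right (a point): The same for the right (stand -y) slot. In each slot a sprung round steel nose, 10 mm thick, centred 90 mm above the bench, sticks in from the +x side and yields to +x. The axle meets them with its centre about 96 mm above the bench; the two together take some 10 to 20 N to pass; once its centre is below about 88 mm they only press it lightly down.
- keeper (a joint): Angle of the keeper, a flat steel bar 56 x 14 x 6 mm on top of the left (+y) plate, turning about an upright pivot at x = +24, y = +70 mm of the stand. 0: it points along stand +y, outward; it closes counter-clockwise seen from above; 1.57: it points along stand -x, across the slot (stop at 1.6). It turns stiffly (0.05 N m), stays where left, and starts between 0 and 0.25.
- keeper_peg (a point): Centre of the top of the keeper's upright peg, 10 mm in diameter, 30 mm tall, standing on the bar 42 mm from the pivot; the top is 148 mm above the bench.
- washer: Bystander: thick steel washer, 40 mm wide, 10 mm high, lying on the bench.
- screwdriver: Bystander: screwdriver lying on the bench.
- wrench: Bystander: open-ended wrench lying on the bench near the robot.
- jar: Bystander: glass jar, 64 mm wide, 90 mm high.
- carton: Bystander: cardboard carton, 100 x 130 x 70 mm.
- hammer: Bystander: hammer lying on the bench.
- spare_hub: Bystander: flanged aluminium hub, 60 mm wide, 40 mm high.

How it is judged:
By the outcome, as a careful person would: the job done as asked, in the order asked, and still so for the second after the job is handed in, with the robot touching nothing.
It also fails if it takes over 70 s, if anything falls off the work surface, if the arm or the gripper's body presses on something with over 40 N, if the wrist force passes 120 N, or if a joint passes its speed limit or range.

## Working session

There is one attempt and no reset: what is moved stays moved. The work goes in short steps, Python scripts to look and compute and a tool call to move; the robot and the scene stay as the last step left them, time stands still between calls to the robot, and variables do not carry over. Pictures are saved under pics/ and viewed, about 8 in all and at most 12, crops included, and the job is handed in when it is done.

Besides the shell and the picture viewer there is one more tool, called after ">>>" as a command line: name --argument value ..., lists and objects as JSON in quotes. move_arm: Moves the arm, as the interface text tells. Its arguments: {"type":"object","properties":{"increments":{"type":"array","items":{"type":"object","properties":{"offset":{"type":"array","items":{"type":"number"}},"yaw":{"type":"number"},"jaw":{"type":"number"}}}},"squeeze":{"type":"number"}},"required":["increments"]}

```bash
mkdir -p pics; cat > h.py <<'E'
import numpy as np, cv2
from workcell import manip
from scipy.spatial.transform import Rotation as Ro
def cam(name):
    o=manip.get_obs(); c=manip.camera(name)
    if 'mount' in c:
        T=np.eye(4);T[:3,:3]=Ro.from_quat(o['ee_rot']).as_matrix();T[:3,3]=o['position']
        c['C2W']=T@np.array(c['mount'])
    else:
        T=np.eye(4);R=np.array(c['R']);T[:3,:3]=R.T;T[:3,3]=-R.T@np.array(c['t']);c['C2W']=T
    return c
def rays(c,px):
    K=np.array(c['intrinsics']);px=np.atleast_2d(px).astype(float)
    d=np.c_[px,np.ones(len(px))]@np.linalg.inv(K).T
    return c['C2W'][:3,3],d@c['C2W'][:3,:3].T
def atz(c,px,z):
    o,d=rays(c,px); return o+d*((z-o[2])/d[:,2])[:,None]
def cloud(c):
    h,w=c['depth'].shape;u,v=np.meshgrid(np.arange(w),np.arange(h))
    o,d=rays(c,np.c_[u.ravel(),v.ravel()]);return (o+d*c['depth'].reshape(-1,1)).reshape(h,w,3)
def save(c,n,box=None,s=1):
    im=c['pixels'][:,:,::-1]
    if box: im=im[box[1]:box[3],box[0]:box[2]]
    cv2.imwrite('pics/'+n,cv2.resize(im,None,fx=s,fy=s))
E
python3 - <<'E'
from h import *
np.set_printoptions(precision=4,suppress=True)
o=manip.get_obs();print(o['position'],Ro.from_quat(o['ee_rot']).as_matrix(),o['ft_force'],manip.tcp_to_tips)
ims=[]
Z=dict(wheel=.063,chock=0,stand=0,mouth_left=.112,mouth_right=.112,keeper_peg=.148)
for n in ['scene','side','wrist']:
    c=cam(n);ims.append(c['pixels']);P=cloud(c)
    print(n,c['C2W'][:3,3])
    for q,z in Z.items():
        r=manip.spot_point(c,q)
        for k in r[:2]: print(q,np.round(k['centre']),round(k['confidence'],2),atz(c,k['centre'],z)[0])
    save(c,n+'0.png')
cv2.imwrite('pics/a.png',cv2.resize(np.hstack(ims[:2]),(800,300))[:,:,::-1])
E
```

```text
[0.6246 0.     0.2475] [[ 0.0001 -0.0015  1.    ]
 [-1.     -0.0001  0.0001]
 [ 0.0001 -1.     -0.0015]] [-0.3443 -0.066   1.1742] 0.017
scene [ 1.3375 -0.4992  0.9445]
wheel [178. 227.] 0.89 [ 0.5423 -0.2108  0.063 ]
chock [178. 241.] 0.59 [ 0.5365 -0.2159  0.    ]
stand [301. 192.] 0.91 [0.5805 0.1962 0.    ]
stand [334. 144.] 0.36 [0.457  0.4514 0.    ]
mouth_left [322. 156.] 0.81 [0.5825 0.2689 0.112 ]
mouth_right [284. 170.] 0.67 [0.5668 0.1332 0.112 ]
keeper_peg [335. 145.] 0.5 [0.5993 0.3025 0.148 ]
side [-0.1759  1.275   1.2043]
wheel [298. 183.] 0.82 [ 0.5335 -0.1957  0.063 ]
wheel [244. 186.] 0.69 [ 0.702  -0.0583  0.063 ]
chock [299. 193.] 0.64 [ 0.5358 -0.2098  0.    ]
chock [243. 188.] 0.36 [ 0.7504 -0.1175  0.    ]
stand [236. 247.] 0.67 [0.5707 0.1966 0.    ]
mouth_left [224. 233.] 0.74 [0.575 0.264 0.112]
mouth_right [246. 208.] 0.83 [0.5859 0.1078 0.112 ]
mouth_right [302. 182.] 0.23 [ 0.4933 -0.1429  0.112 ]
keeper_peg [212. 229.] 0.39 [0.5951 0.2988 0.148 ]
wrist [0.6242 0.0734 0.3734]
wheel [173. 344.] 0.84 [ 0.5305 -0.2077  0.063 ]
chock [182. 314.] 0.91 [ 0.5273 -0.2151  0.    ]
chock [175. 347.] 0.27 [ 0.5143 -0.2698  0.    ]
mouth_left [175. 347.] 0.17 [ 0.5469 -0.1672  0.112 ]
mouth_right [185.  23.] 0.71 [0.5745 0.1251 0.112 ]
```

View pics/scene0.png

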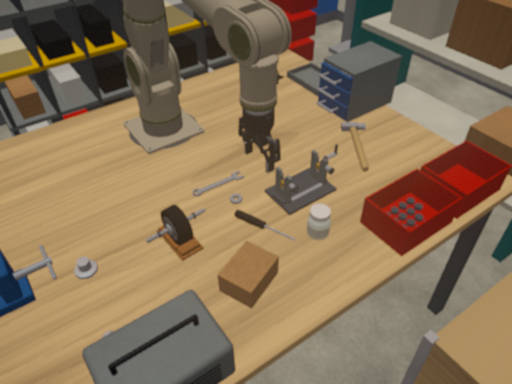

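View pics/side0.png

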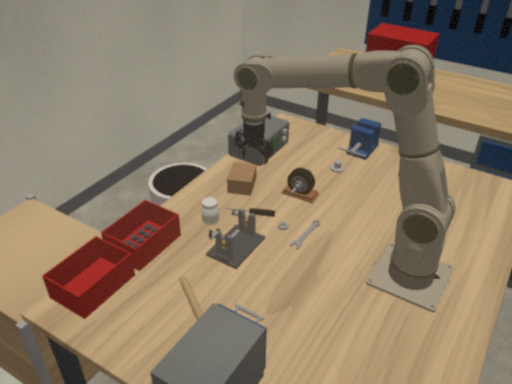

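The scene view shows the wheel at about px (178,227) and the stand at (301,192). The carton, jar and screwdriver lie between them on the +x side. I'll take a close look at the stand first, then at the wheel.

>>> move_arm --increments '[{"offset":[-0.04,-0.015,0],"yaw":-7,"jaw":0},{"offset":[-0.08,-0.03,0],"yaw":-14,"jaw":0},{"offset":[-0.12,-0.045,0],"yaw":-21,"jaw":0},{"offset":[-0.155,-0.06,0],"yaw":-28,"jaw":0},{"offset":[-0.175,-0.07,0],"yaw":-35,"jaw":0},{"offset":[-0.185,-0.07,0],"yaw":-42,"jaw":0},{"offset":[-0.19,-0.07,0],"yaw":-49,"jaw":0},{"offset":[-0.19,-0.07,0],"yaw":-56,"jaw":0},{"offset":[-0.19,-0.07,0],"yaw":-63,"jaw":0},{"offset":[-0.19,-0.07,0],"yaw":-70,"jaw":0}]'

```text
clock: 1.88
position: [0.625, 0.1902, 0.3183]
ee_rot: [0.697, -0.121, 0.121, -0.697]
ft_force: [0.3, -0.4, -0.4]
grip_width: 1.001
```

>>> move_arm --increments '[{"offset":[0,0,0],"yaw":-7,"jaw":0},{"offset":[0,0,0],"yaw":-14,"jaw":0},{"offset":[0,0,0],"yaw":-20,"jaw":0},{"offset":[0,0,0],"yaw":-20,"jaw":0}]'

```text
clock: 2.22
position: [0.625, 0.19, 0.3182]
ee_rot: [-0.707, -0.004, 0.004, 0.707]
ft_force: [-0.3, -0.4, 1.5]
grip_width: 1.002
```

```bash
cat > stand.py <<'E'
from h import *
import sys
np.set_printoptions(precision=4,suppress=True)
c=cam('wrist');o=manip.get_obs();print(o['clock'],o['position'],Ro.from_quat(o['ee_rot']).as_matrix(),o['joint_pos'])
Z=dict(stand=0,mouth_left=.112,mouth_right=.112,keeper_peg=.148)
for q,z in Z.items():
    for k in manip.spot_point(c,q)[:2]: print(q,np.round(k['centre']),round(k['confidence'],2),atz(c,k['centre'],z)[0])
P=cloud(c);np.save('P_stand.npy',P)
d=c['depth'];print('depth valid',(d>0).mean())
for lo,hi in [(.008,.016),(.107,.115),(.140,.152)]:
    m=(P[...,2]>lo)&(P[...,2]<hi)&(d>0)&(abs(P[...,0]-.575)<.15)&(abs(P[...,1]-.2)<.17)
    q=P[m]
    if len(q)>20: print(lo,len(q),q.mean(0),q.min(0),q.max(0),cv2.minAreaRect((q[:,:2]*1000).astype(np.float32)))
save(c,'st1.png',s=1.5)
E
python3 stand.py
```

```text
2.2667 [0.625  0.1901 0.3182] [[ 1.     -0.0001 -0.0044]
 [ 0.0044  0.0001  1.    ]
 [-0.0001 -1.      0.0001]] [-0.1079  0.3973 -0.3648  1.2473  0.1385  1.5213  1.1218]
stand [253. 112.] 0.76 [0.5728 0.1907 0.    ]
mouth_left [327. 121.] 0.68 [0.5747 0.266  0.112 ]
mouth_right [189. 118.] 0.85 [0.5739 0.1253 0.112 ]
depth valid 0.99609375
0.008 10772 [0.5673 0.1927 0.0115] [0.5095 0.03   0.008 ] [0.725  0.2898 0.016 ] ((617.2022705078125, 159.9275360107422), (215.4335479736328, 259.8640441894531), 0.017136123031377792)
0.107 756 [0.5683 0.1851 0.1111] [0.5404 0.1194 0.107 ] [0.6082 0.3052 0.1149] ((574.2669677734375, 212.32412719726562), (185.723876953125, 67.82828521728516), 89.9635238647461)
0.14 116 [0.5969 0.3054 0.1464] [0.5923 0.3014 0.14  ] [0.6015 0.3107 0.1496] ((596.8823852539062, 306.0235595703125), (9.177571296691895, 9.32446002960205), 0.31315386295318604)
```

View pics/st1.png

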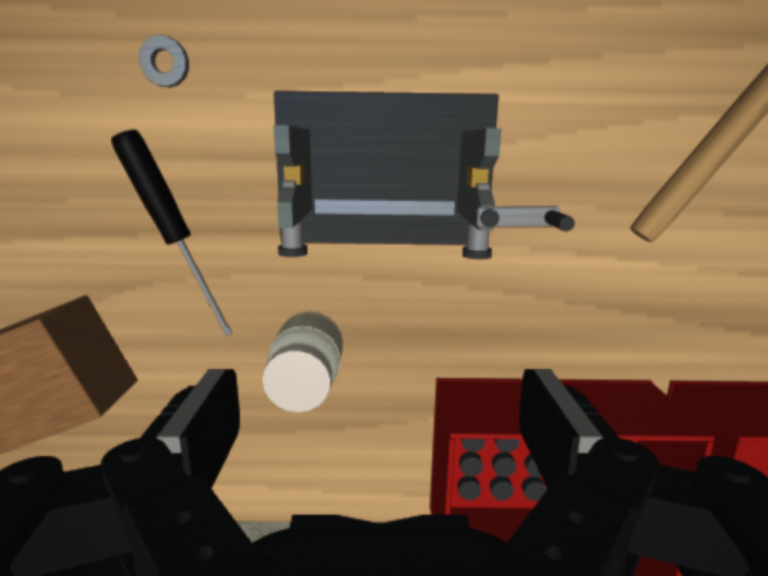

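The picture shows the stand nearly square to the world axes. The brass shells are at (292,175) and (480,177), and the keeper peg is at (565,222), pointing outward. Next I fit the stand pose from depth.

```bash
python3 - <<'E'
from h import *
np.set_printoptions(precision=4,suppress=True)
P=np.load('P_stand.npy');c=cam('wrist');im=c['pixels'].astype(int)
m=(P[...,2]>.007)&(P[...,2]<.016)&(abs(P[...,0]-.575)<.085)&(abs(P[...,1]-.195)<.12)
m&=(im.max(2)<110)
m=cv2.morphologyEx(m.astype(np.uint8),cv2.MORPH_OPEN,np.ones((3,3)))>0
q=P[m];print('base',len(q),q.mean(0),cv2.minAreaRect((q[:,:2]*1000).astype(np.float32)))
for s in (.127,.266):
    m=(P[...,2]>.106)&(P[...,2]<.1145)&(abs(P[...,1]-s)<.02)&(abs(P[...,0]-.575)<.05)
    q=P[m];print('plate',len(q),q.mean(0),cv2.minAreaRect((q[:,:2]*1000).astype(np.float32)),np.percentile(q[:,1],[3,97]),np.percentile(q[:,0],[1,99]))
b=(im[...,0]-im[...,2]>70)&(im[...,0]>120)&(im[...,1]-im[...,2]>40)&(P[...,2]>.04)&(P[...,2]<.1)&(abs(P[...,0]-.575)<.04)&(abs(P[...,1]-.195)<.1)
for s in (.127,.266):
    q=P[b&(abs(P[...,1]-s)<.025)];print('brass',len(q),np.median(q,0),q.min(0),q.max(0))
m=(P[...,2]>.143)&(P[...,2]<.151)&(abs(P[...,0]-.6)<.06)&(abs(P[...,1]-.3)<.05);print('peg',P[m].mean(0))
m=(P[...,2]>.113)&(P[...,2]<.122)&(abs(P[...,0]-.6)<.06)&(abs(P[...,1]-.29)<.06);print('bar',P[m].mean(0),cv2.minAreaRect((P[m][:,:2]*1000).astype(np.float32)))
E
```

```text
base 10415 [0.5649 0.1948 0.0115] ((574.301513671875, 194.54685974121094), (129.09091186523438, 188.78480529785156), 0.20854391157627106)
plate 457 [0.5729 0.1251 0.1108] ((574.3477172851562, 124.75076293945312), (10.54060173034668, 66.89749908447266), 89.93109893798828) [0.1201 0.1298] [0.541  0.6075]
plate 322 [0.5612 0.2642 0.1108] ((574.246826171875, 263.2574768066406), (68.06484985351562, 16.60137939453125), 3.960500955581665) [0.2595 0.2694] [0.5404 0.608 ]
brass 101 [0.5739 0.1247 0.0776] [0.5683 0.1188 0.0762] [0.5804 0.1303 0.0891]
brass 107 [0.5724 0.2632 0.0778] [0.5648 0.2584 0.0754] [0.58   0.27   0.0994]
peg [0.597  0.3058 0.1471]
bar [0.5969 0.2817 0.1178] ((575.7012939453125, 285.753173828125), (54.15406036376953, 63.77535629272461), 84.6364517211914)
```

>>> move_arm --increments '[{"offset":[-0.01,-0.01,-0.04],"yaw":0,"jaw":0},{"offset":[-0.015,0,-0.08],"yaw":0,"jaw":0},{"offset":[-0.02,0,-0.12],"yaw":0,"jaw":0},{"offset":[-0.025,0,-0.16],"yaw":0,"jaw":0},{"offset":[-0.03,0,-0.2],"yaw":0,"jaw":0},{"offset":[-0.03,0.01,-0.24],"yaw":0,"jaw":0},{"offset":[-0.03,0.02,-0.28],"yaw":0,"jaw":0},{"offset":[-0.03,0.02,-0.32],"yaw":0,"jaw":0},{"offset":[-0.03,0.02,-0.36],"yaw":0,"jaw":0},{"offset":[-0.03,0.02,-0.4],"yaw":0,"jaw":0}]'

```text
clock: 3.35
position: [0.5963, -0.2118, 0.2985]
ee_rot: [0.707, 0.001, -0.001, -0.707]
ft_force: [0.9, 0.2, 0.3]
grip_width: 0.998
```

>>> move_arm --increments '[{"offset":[0,0,0],"yaw":0,"jaw":0},{"offset":[0,0,0],"yaw":0,"jaw":0}]'

```text
clock: 3.52
position: [0.5955, -0.2153, 0.2981]
ee_rot: [0.708, -0.001, 0.001, -0.707]
ft_force: [0.4, 0.4, 0.4]
grip_width: 0.999
```

```bash
python3 - <<'E'
from h import *
np.set_printoptions(precision=4,suppress=True)
c=cam('wrist');o=manip.get_obs();print(o['clock'],o['position'],Ro.from_quat(o['ee_rot']).as_matrix())
for q,z in dict(wheel=.063,chock=0).items():
    for k in manip.spot_point(c,q)[:2]: print(q,np.round(k['centre']),round(k['confidence'],2),atz(c,k['centre'],z)[0])
P=cloud(c);np.save('P_wheel.npy',P);np.save('I_wheel.npy',c['pixels'])
near=(abs(P[...,0]-.535)<.09)&(abs(P[...,1]+.205)<.13)
# axle: thin parts away from tyre
m=near&(P[...,2]>.055)&(P[...,2]<.073)&(abs(P[...,1]+.205)>.035)
q=P[m];print('axle',len(q));v=cv2.fitLine(q[:,:2].astype(np.float32),cv2.DIST_HUBER,0,.01,.01).ravel();print(v,q.min(0),q.max(0), q[:,2].max())
t=near&(P[...,2]>.09);q=P[t];print('tyre',len(q),q.mean(0),q.max(0),cv2.minAreaRect((q[:,:2]*1000).astype(np.float32)))
save(c,'wh1.png',s=1.5)
E
```

```text
3.5667 [ 0.5961 -0.2125  0.2983] [[ 1.      0.     -0.0002]
 [ 0.0002 -0.      1.    ]
 [ 0.     -1.     -0.    ]]
wheel [257. 104.] 0.75 [ 0.5304 -0.2096  0.063 ]
axle 1250
[ 0.07   -0.9975  0.5317 -0.2168] [ 0.5191 -0.3045  0.059 ] [ 0.544  -0.1208  0.0728] 0.07277930749007566
tyre 40892 [ 0.5787 -0.2139  0.3265] [ 0.6074 -0.1394  0.4232] ((545.29541015625, -214.6182403564453), (123.984375, 150.32821655273438), 0.10339903831481934)
```

View pics/wh1.png

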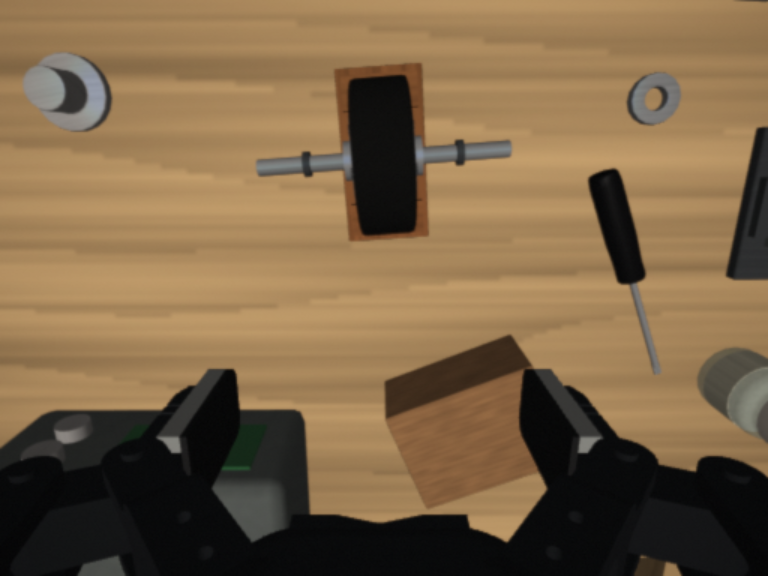

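The wheel sits in the chock with its axle running from (258,167) to (511,149), turned by about 4°. The carton at (460,420) is clear of the grasp. I refine both fits before grasping.

```bash
python3 - <<'E'
from h import *
np.set_printoptions(precision=4,suppress=True)
P=np.load('P_wheel.npy')
near=(abs(P[...,0]-.531)<.07)&(abs(P[...,1]+.2125)<.05)
q=P[near&(P[...,2]>.105)&(P[...,2]<.125)];print('tyre top',len(q),q.mean(0),q[:,2].max(),cv2.minAreaRect((q[:,:2]*1000).astype(np.float32)))
m=(P[...,2]>.055)&(P[...,2]<.08)&(abs(P[...,0]-.531)<.03)
for a,b in [(-.31,-.28),(-.145,-.11)]:
    q=P[m&(P[...,1]>a)&(P[...,1]<b)];print(len(q),q.mean(0),np.percentile(q[:,0],[2,98]),q[:,1].min(),q[:,1].max())
S=np.load('P_stand.npy')
m=(S[...,2]>.009)&(S[...,2]<.015)&(abs(S[...,0]-.575)<.068)&(abs(S[...,1]-.195)<.1)
q=S[m];B=(q[:,1]/.004).astype(int)
for f in (np.min,np.max):
    e=np.array([(q[B==b][:,1].mean(),f(q[B==b][:,0])) for b in np.unique(B) if .108<b*.004<.28]);k=np.polyfit(*e.T,1);r=e[:,1]-np.polyval(k,e[:,0]);g=abs(r)<.0015
    print('edge',np.polyfit(*e[g].T,1),g.sum(),len(g))
for s in (.125,.264):
    m=(S[...,2]>.105)&(S[...,2]<.1145)&(abs(S[...,1]-s)<.009)&(abs(S[...,0]-.575)<.04);q=S[m]
    print('plate ctr line',np.polyfit(q[:,0]-.574,q[:,1],1),np.percentile(q[:,0],[.5,99.5]))
    h,e=np.histogram(q[:,0],40,(.535,.615));print(h)
E
```

```text
tyre top 3094 [ 0.5302 -0.2129  0.1134] 0.11935251558394516 ((531.7398681640625, -212.7755889892578), (71.9926528930664, 40.02772521972656), 3.9357125759124756)
255 [ 0.537  -0.2923  0.067 ] [0.5312 0.5428] -0.3045036393229646 -0.28007590548593086
254 [ 0.526  -0.1332  0.0671] [0.5203 0.5317] -0.14489256807402812 -0.12082479235104224
edge [-0.0011  0.5102] 42 42Traceback (most recent call last):
  File "<stdin>", line 14, in <module>
    raise TypeError("expected non-empty vector for x")
TypeError: expected non-empty vector for x
```

>>> move_arm --increments '[{"offset":[-0.03,0,0],"yaw":-2,"jaw":0},{"offset":[-0.06,0.01,0],"yaw":-4,"jaw":0},{"offset":[-0.0645,0.04,0],"yaw":-4,"jaw":0},{"offset":[-0.0645,0.08,0],"yaw":-4,"jaw":0},{"offset":[-0.0645,0.11,0],"yaw":-4,"jaw":0},{"offset":[-0.0645,0.13,0],"yaw":-4,"jaw":0},{"offset":[-0.0645,0.14,0],"yaw":-4,"jaw":0},{"offset":[-0.0645,0.14,0],"yaw":-4,"jaw":0},{"offset":[-0.0645,0.14,0],"yaw":-4,"jaw":0}]'

```text
clock: 4.42
position: [0.5329, -0.2095, 0.1594]
ee_rot: [-0.706, -0.027, 0.026, 0.707]
ft_force: [0.5, -0.5, 0.8]
grip_width: 0.999
```

```bash
cat > st.py <<'E'
from h import *
import sys
np.set_printoptions(precision=4,suppress=True)
o=manip.get_obs();R=Ro.from_quat(o['ee_rot']).as_matrix()
print(o['clock'],np.array(o['position']),'yaw',np.degrees(np.arctan2(-R[0,2],R[1,2])),'tilt',R[2],'F',np.array(o['ft_force']),'T',np.array(o['torque']),o['grip_width'])
if len(sys.argv)>3: print('offset to',R.T@(np.array([float(a) for a in sys.argv[1:4]])-o['position']))
E
python3 st.py .5316 -.2128 .097
```

```text
4.4167 [ 0.5329 -0.2095  0.1594] yaw 4.331334110666238 tilt [ 0.0012 -1.      0.0004] F [ 0.5238 -0.5389  0.7725] T [ 0.0546 -0.0161  0.0184] 0.9988418099539088
offset to [-0.0017  0.0624 -0.0032]
```

>>> move_arm --increments '[{"offset":[-0.001,0.02,-0.003],"yaw":0,"jaw":0},{"offset":[-0.0015,0.04,-0.003],"yaw":0,"jaw":0},{"offset":[-0.0015,0.055,-0.003],"yaw":0,"jaw":0},{"offset":[-0.0015,0.062,-0.003],"yaw":0,"jaw":0},{"offset":[-0.0015,0.062,-0.003],"yaw":0,"jaw":0},{"offset":[-0.0015,0.062,-0.003],"yaw":0,"jaw":0}]'

```text
clock: 4.92
position: [0.5327, -0.2126, 0.0989]
ee_rot: [0.707, 0.028, -0.026, -0.707]
ft_force: [0.6, -0.6, 0.1]
grip_width: 0.997
```

>>> move_arm --increments '[{"offset":[0,0,0],"yaw":0,"jaw":255},{"offset":[0,0,0],"yaw":0,"jaw":255},{"offset":[0,0,0],"yaw":0,"jaw":255},{"offset":[0,0,0],"yaw":0,"jaw":255},{"offset":[0,0,0],"yaw":0,"jaw":255},{"offset":[0,0,0],"yaw":0,"jaw":255},{"offset":[0,0,0],"yaw":0,"jaw":255},{"offset":[0,0,0],"yaw":0,"jaw":255}]' --squeeze 90

```text
clock: 5.58
position: [0.5333, -0.2129, 0.0998]
ee_rot: [0.707, 0.028, -0.025, -0.706]
ft_force: [-0.9, -0.0, 5.5]
grip_width: 0.457
```

```bash
python3 st.py
```

```text
5.5833 [ 0.5333 -0.2129  0.0998] yaw 4.334997153591663 tilt [ 0.0044 -1.     -0.001 ] F [-0.8753 -0.0335  5.4579] T [-0.0164  0.0808  0.0164] 0.4566222814112292
```

>>> move_arm --increments '[{"offset":[0,-0.01,0],"yaw":0,"jaw":255},{"offset":[0,-0.03,0],"yaw":0,"jaw":255},{"offset":[0,-0.06,0],"yaw":0,"jaw":255},{"offset":[0,-0.09,0],"yaw":0,"jaw":255},{"offset":[0,-0.12,0],"yaw":0,"jaw":255},{"offset":[0,-0.14,0],"yaw":0,"jaw":255},{"offset":[0,-0.14,0],"yaw":0,"jaw":255}]'

```text
clock: 6.17
position: [0.5341, -0.2132, 0.2449]
ee_rot: [0.708, 0.03, -0.023, -0.705]
ft_force: [0.4, -0.8, -4.2]
grip_width: 0.454
```

```bash
python3 st.py .5744 .1947 .24
```

```text
6.1667 [ 0.5341 -0.2132  0.2449] yaw 4.331980016959861 tilt [ 0.0105 -0.9999 -0.0037] F [ 0.4442 -0.7844 -4.2197] T [ 0.0028 -0.0746  0.0631] 0.4540220289664396
offset to [0.0709 0.0041 0.4038]
```

>>> move_arm --increments '[{"offset":[0.005,0,0.03],"yaw":1,"jaw":255},{"offset":[0.012,0,0.07],"yaw":2,"jaw":255},{"offset":[0.02,0,0.11],"yaw":3,"jaw":255},{"offset":[0.03,0,0.15],"yaw":4,"jaw":255},{"offset":[0.04,0,0.19],"yaw":4.3,"jaw":255},{"offset":[0.045,0,0.23],"yaw":4.3,"jaw":255},{"offset":[0.055,0,0.27],"yaw":4.3,"jaw":255},{"offset":[0.06,0,0.31],"yaw":4.3,"jaw":255},{"offset":[0.065,0,0.35],"yaw":4.3,"jaw":255},{"offset":[0.07,0,0.38],"yaw":4.3,"jaw":255}]'

```text
clock: 7.0
position: [0.5736, 0.1749, 0.2426]
ee_rot: [0.708, 0.004, 0.002, -0.706]
ft_force: [0.5, -0.1, -4.3]
grip_width: 0.458
```

>>> move_arm --increments '[{"offset":[0,0,0.02],"yaw":0,"jaw":255},{"offset":[0,0,0.022],"yaw":0,"jaw":255},{"offset":[0,0,0.022],"yaw":0,"jaw":255},{"offset":[0,0,0.022],"yaw":0,"jaw":255}]'

```text
clock: 7.33
position: [0.5731, 0.1959, 0.2413]
ee_rot: [0.708, 0.003, 0.001, -0.706]
ft_force: [0.2, -1.3, -5.0]
grip_width: 0.455
```

```bash
python3 st.py .5744 .1947 .19; cat > axle.py <<'E'
from h import *
np.set_printoptions(precision=4,suppress=True)
c=cam('wrist');o=manip.get_obs();p=np.array(o['position']);P=cloud(c);np.save('P_h.npy',P)
D=P-p
m=(D[...,2]<-.015)&(D[...,2]>-.055)&(abs(D[...,0])<.03)&(c['depth']>0)
for s in (-1,1):
    q=P[m&(s*D[...,1]>.064)&(s*D[...,1]<.1)]
    if len(q)>10:
        print(s,len(q),q.mean(0),np.percentile(q,[1,99],axis=0).ravel())
save(c,__import__('sys').argv[1],s=1.5)
E
python3 axle.py held1.png
```

```text
7.3333 [0.5731 0.1959 0.2413] yaw 0.18703862758844975 tilt [ 0.006  -1.     -0.0035] F [ 0.2024 -1.2722 -5.0179] T [-0.0176 -0.0485  0.0036] 0.4547715304265715
offset to [ 0.001   0.0513 -0.001 ]
-1 1088 [0.5698 0.1179 0.2085] [0.5655 0.1047 0.2023 0.5764 0.1309 0.2111]
1 1136 [0.5699 0.2735 0.2077] [0.5655 0.2595 0.2031 0.5768 0.2875 0.2102]
```

View pics/held1.png

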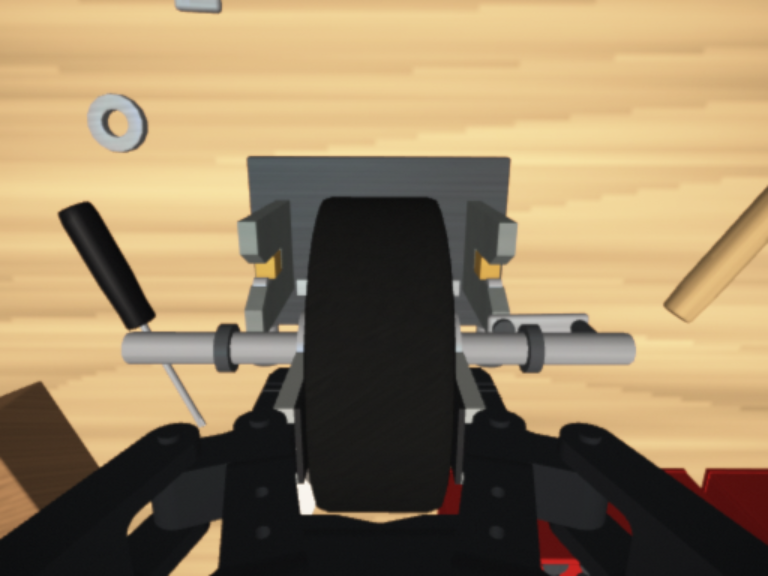

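The axle is level and parallel to the slots. Its centre is 1.8 mm short of the TCP in x and 36.7 mm below it. I shift +3 mm in x and lower to just above the mouths.

>>> move_arm --increments '[{"offset":[0.002,0.01,-0.001],"yaw":0,"jaw":255},{"offset":[0.003,0.03,-0.001],"yaw":0,"jaw":255},{"offset":[0.003,0.05,-0.001],"yaw":0,"jaw":255},{"offset":[0.003,0.07,-0.001],"yaw":0,"jaw":255},{"offset":[0.003,0.08,-0.001],"yaw":0,"jaw":255},{"offset":[0.003,0.084,-0.001],"yaw":0,"jaw":255},{"offset":[0.003,0.085,-0.001],"yaw":0,"jaw":255},{"offset":[0.003,0.085,-0.001],"yaw":0,"jaw":255},{"offset":[0.003,0.085,-0.001],"yaw":0,"jaw":255}]'

```text
clock: 8.13
position: [0.5777, 0.1941, 0.1579]
ee_rot: [0.708, 0.004, 0.002, -0.706]
ft_force: [0.7, -0.3, -5.0]
grip_width: 0.455
```

```bash
python3 st.py .5762 .1947 .14; python3 axle.py held2.png; python3 - <<'E'
from h import *
P=np.load('P_h.npy');np.set_printoptions(precision=4,suppress=True)
for s in (.125,.264):
    m=(P[...,2]>.108)&(P[...,2]<.1145)&(abs(P[...,1]-s)<.004)&(P[...,0]<.6)&(P[...,0]>.53);q=P[m];print(len(q),q[:,0].min(),q[:,0].max())
E
```

```text
8.1333 [0.5777 0.1941 0.1579] yaw 0.09810663303741472 tilt [ 0.0084 -1.     -0.0029] F [ 0.6926 -0.2623 -4.9632] T [ 0.0557  0.0298 -0.0093] 0.45540016689210944
offset to [-0.0016  0.0179  0.0007]
-1 2205 [0.5763 0.121  0.1178] [0.5483 0.1033 0.1034 0.6071 0.13   0.1276]
1 3274 [0.5823 0.2718 0.1184] [0.5484 0.2584 0.1039 0.6038 0.2933 0.1266]
745 0.5398375528851234 0.5999703520628834
616 0.5399137270702736 0.5922904743174122
```

View pics/held2.png

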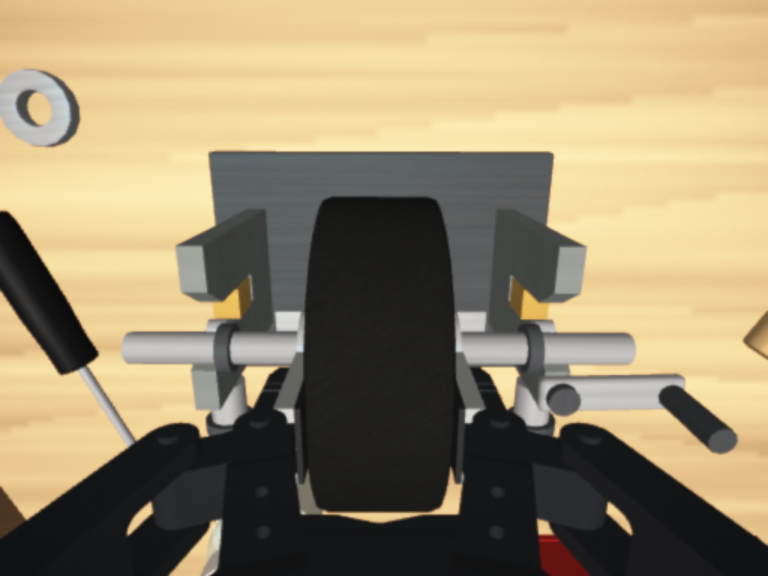

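The axle is just above the open mouths and about 2 mm too far in +x. Next I lower it into the lead-ins.

>>> move_arm --increments '[{"offset":[-0.002,0.002,0],"yaw":0,"jaw":255},{"offset":[-0.002,0.006,0.0005],"yaw":0,"jaw":255},{"offset":[-0.002,0.01,0.0005],"yaw":0,"jaw":255},{"offset":[-0.002,0.014,0.0005],"yaw":0,"jaw":255},{"offset":[-0.002,0.018,0.0005],"yaw":0,"jaw":255},{"offset":[-0.002,0.02,0.0005],"yaw":0,"jaw":255},{"offset":[-0.002,0.02,0.0005],"yaw":0,"jaw":255}]'

```text
clock: 8.77
position: [0.5755, 0.1943, 0.1371]
ee_rot: [0.708, 0.003, 0.002, -0.706]
ft_force: [0.4, -0.2, -4.8]
grip_width: 0.454
```

```bash
python3 st.py .5757 .1947 .130
```

```text
8.7667 [0.5755 0.1943 0.1371] yaw 0.10096179632555935 tilt [ 0.0074 -1.     -0.0033] F [ 0.3885 -0.242  -4.8176] T [0.0056 0.0379 0.0316] 0.45397458897936505
offset to [0.0001 0.0071 0.0004]
```

>>> move_arm --increments '[{"offset":[0,0.002,0],"yaw":0,"jaw":255},{"offset":[0,0.004,0],"yaw":0,"jaw":255},{"offset":[0,0.006,0],"yaw":0,"jaw":255},{"offset":[0,0.007,0],"yaw":0,"jaw":255},{"offset":[0,0.008,0],"yaw":0,"jaw":255},{"offset":[0,0.009,0],"yaw":0,"jaw":255},{"offset":[0,0.009,0],"yaw":0,"jaw":255}]'

```text
clock: 9.35
position: [0.5747, 0.1952, 0.129]
ee_rot: [0.708, 0.003, 0.001, -0.706]
ft_force: [-7.0, 0.3, 7.7]
grip_width: 0.459
```

```bash
python3 st.py .5757 .1947 .120
```

```text
9.35 [0.5747 0.1952 0.129 ] yaw 0.1576206233758664 tilt [ 0.0063 -1.     -0.0029] F [-6.9959  0.3223  7.6998] T [0.0437 1.8626 0.0373] 0.45922794914848897
offset to [ 0.0009  0.009  -0.0005]
```

>>> move_arm --increments '[{"offset":[0,0.001,0],"yaw":0,"jaw":255},{"offset":[0,0.002,0],"yaw":0,"jaw":255},{"offset":[0,0.003,0],"yaw":0,"jaw":255},{"offset":[0,0.004,0],"yaw":0,"jaw":255},{"offset":[0,0.004,0],"yaw":0,"jaw":255}]'

```text
clock: 9.77
position: [0.5746, 0.1956, 0.1258]
ee_rot: [0.708, 0.003, 0.001, -0.706]
ft_force: [-5.2, -0.8, 4.2]
grip_width: 0.456
```

```bash
python3 st.py .5757 .1947 .120
```

```text
9.7667 [0.5746 0.1956 0.1258] yaw 0.17357786612772239 tilt [ 0.0065 -1.     -0.0027] F [-5.1828 -0.8477  4.1852] T [-0.163   1.1279  0.0698] 0.45592920716446345
offset to [ 0.0011  0.0059 -0.0009]
```

>>> move_arm --increments '[{"offset":[0,0.001,0],"yaw":0,"jaw":255},{"offset":[0,0.002,0],"yaw":0,"jaw":255},{"offset":[0,0.003,0],"yaw":0,"jaw":255},{"offset":[0,0.003,0],"yaw":0,"jaw":255}]'

```text
clock: 10.1
position: [0.5745, 0.1958, 0.1227]
ee_rot: [0.708, 0.003, 0.001, -0.706]
ft_force: [-2.9, -0.2, 0.5]
grip_width: 0.458
```

```bash
python3 st.py .5757 .1947 .120
```

```text
10.1 [0.5745 0.1958 0.1227] yaw 0.18044993898722228 tilt [ 0.0064 -1.     -0.0025] F [-2.899  -0.202   0.5437] T [ 0.0888  0.63   -0.028 ] 0.4580470187702916
offset to [ 0.0012  0.0027 -0.0011]
```

>>> move_arm --increments '[{"offset":[0,0.0005,0],"yaw":0,"jaw":255},{"offset":[0,0.001,0],"yaw":0,"jaw":255},{"offset":[0,0.0015,0],"yaw":0,"jaw":255},{"offset":[0,0.0015,0],"yaw":0,"jaw":255}]'

```text
clock: 10.43
position: [0.5746, 0.1958, 0.1213]
ee_rot: [0.708, 0.003, 0.001, -0.706]
ft_force: [-3.9, -0.4, 1.3]
grip_width: 0.457
```

```bash
python3 st.py .5757 .1947 .120
```

```text
10.4333 [0.5746 0.1958 0.1213] yaw 0.16897388612612207 tilt [ 0.0065 -1.     -0.0023] F [-3.8948 -0.4161  1.3143] T [0.1663 0.7306 0.0217] 0.45679426227671777
offset to [ 0.0011  0.0013 -0.0011]
```

>>> move_arm --increments '[{"offset":[0,0.0005,0],"yaw":0,"jaw":255},{"offset":[0,0.001,0],"yaw":0,"jaw":255},{"offset":[0,0.0015,0],"yaw":0,"jaw":255},{"offset":[0,0.0015,0],"yaw":0,"jaw":255}]'

```text
clock: 10.77
position: [0.5747, 0.1958, 0.1209]
ee_rot: [0.708, 0.003, 0.002, -0.706]
ft_force: [-7.6, -3.6, 11.7]
grip_width: 0.454
```

```bash
python3 st.py .5757 .1947 .120
```

```text
10.7667 [0.5747 0.1958 0.1209] yaw 0.15208537865311794 tilt [ 0.007  -1.     -0.0022] F [-7.5521 -3.6041 11.6912] T [0.1674 1.9205 0.0729] 0.45356069757339945
offset to [ 0.001   0.0009 -0.0011]
```

>>> move_arm --increments '[{"offset":[-0.0003,0.0012,-0.0003],"yaw":0,"jaw":255},{"offset":[-0.0003,0.0015,-0.0003],"yaw":0,"jaw":255},{"offset":[-0.0003,0.0015,-0.0003],"yaw":0,"jaw":255},{"offset":[-0.0003,0.0015,-0.0003],"yaw":0,"jaw":255}]'

```text
clock: 11.1
position: [0.5747, 0.1957, 0.1209]
ee_rot: [0.708, 0.004, 0.002, -0.706]
ft_force: [-7.7, -4.3, 13.3]
grip_width: 0.458
```

```bash
python3 st.py .5757 .1947 .120
```

```text
11.1 [0.5747 0.1957 0.1209] yaw 0.14445160202889862 tilt [ 0.008  -1.     -0.0017] F [-7.745  -4.3378 13.3127] T [0.2528 1.9567 0.1219] 0.45773067131343637
offset to [ 0.001   0.0009 -0.001 ]
```

>>> move_arm --increments '[{"offset":[-0.0004,0.0015,-0.0004],"yaw":0,"jaw":255},{"offset":[-0.0006,0.002,-0.0006],"yaw":0,"jaw":255},{"offset":[-0.0006,0.0021,-0.0006],"yaw":0,"jaw":255},{"offset":[-0.0006,0.0021,-0.0006],"yaw":0,"jaw":255}]'

```text
clock: 11.43
position: [0.5746, 0.1957, 0.1209]
ee_rot: [0.707, 0.004, 0.003, -0.707]
ft_force: [-8.9, -3.0, 16.4]
grip_width: 0.456
```

```bash
python3 st.py .5757 .1947 .120
```

```text
11.4333 [0.5746 0.1957 0.1209] yaw 0.15062465425271507 tilt [ 0.0099 -1.     -0.0009] F [-8.9206 -2.9983 16.4026] T [0.1418 2.0251 0.0758] 0.45558482307493275
offset to [ 0.001   0.0009 -0.001 ]
```

>>> move_arm --increments '[{"offset":[-0.0006,0.0012,-0.001],"yaw":0,"jaw":255},{"offset":[-0.0008,0.0018,-0.0017],"yaw":0,"jaw":255},{"offset":[-0.0008,0.0021,-0.0017],"yaw":0,"jaw":255},{"offset":[-0.0008,0.0021,-0.0017],"yaw":0,"jaw":255}]'

```text
clock: 11.77
position: [0.5745, 0.1956, 0.1209]
ee_rot: [-0.707, -0.006, -0.003, 0.708]
ft_force: [-7.1, 0.4, 14.1]
grip_width: 0.462
```

```bash
python3 st.py .5757 .1947 .120; python3 st.py | cut -c80-
```

```text
11.7667 [0.5745 0.1956 0.1209] yaw 0.1905517320676142 tilt [ 0.0124 -0.9999  0.0013] F [-7.1003  0.4205 14.1259] T [0.5787 1.646  0.0057] 0.4615297811068169
offset to [ 0.0012  0.0009 -0.0009]
0013] F [-7.1003  0.4205 14.1259] T [0.5787 1.646  0.0057] 0.4615297811068169
```

>>> move_arm --increments '[{"offset":[-0.0006,0.0012,-0.001],"yaw":0,"jaw":255},{"offset":[-0.0008,0.002,-0.0013],"yaw":0,"jaw":255},{"offset":[-0.0008,0.0025,-0.0013],"yaw":0,"jaw":255},{"offset":[-0.0008,0.0025,-0.0013],"yaw":0,"jaw":255}]'

```text
clock: 12.1
position: [0.5744, 0.1956, 0.1208]
ee_rot: [-0.706, -0.007, -0.004, 0.708]
ft_force: [-7.9, 0.5, 17.9]
grip_width: 0.456
```

```bash
python3 st.py .5757 .1947 .120
```

```text
12.1 [0.5744 0.1956 0.1208] yaw 0.22153266439916106 tilt [ 0.0151 -0.9999  0.0028] F [-7.9358  0.5266 17.9149] T [ 0.028   2.004  -0.0863] 0.4562846314825513
offset to [ 0.0013  0.0008 -0.0009]
```

Load is now even, at about 18 N on the wrist with the moment near zero. I'll hold it for about a second.

>>> move_arm --increments '[{"offset":[-0.0006,0.0022,-0.0009],"yaw":0,"jaw":255},{"offset":[-0.0006,0.0027,-0.0009],"yaw":0,"jaw":255},{"offset":[-0.0006,0.0027,-0.0009],"yaw":0,"jaw":255},{"offset":[-0.0006,0.0027,-0.0009],"yaw":0,"jaw":255},{"offset":[-0.0006,0.0027,-0.0009],"yaw":0,"jaw":255},{"offset":[-0.0006,0.0027,-0.0009],"yaw":0,"jaw":255},{"offset":[-0.0006,0.0027,-0.0009],"yaw":0,"jaw":255}]'

```text
clock: 12.68
position: [0.5744, 0.1956, 0.1208]
ee_rot: [-0.706, -0.008, -0.005, 0.708]
ft_force: [-10.2, -1.2, 21.6]
grip_width: 0.455
```

```bash
python3 st.py .5757 .1947 .120
```

```text
12.6833 [0.5744 0.1956 0.1208] yaw 0.23871937462072804 tilt [ 0.0174 -0.9998  0.0037] F [-10.1645  -1.1676  21.6325] T [-0.5399  2.4572 -0.1812] 0.4552274178999741
offset to [ 0.0012  0.0009 -0.0009]
```

>>> move_arm --increments '[{"offset":[-0.0006,0.0022,-0.0003],"yaw":0,"jaw":255},{"offset":[-0.0006,0.0025,-0.0002],"yaw":0,"jaw":255},{"offset":[-0.0006,0.0025,-0.0002],"yaw":0,"jaw":255},{"offset":[-0.0006,0.0025,-0.0002],"yaw":0,"jaw":255},{"offset":[-0.0006,0.0025,-0.0002],"yaw":0,"jaw":255},{"offset":[-0.0006,0.0025,-0.0002],"yaw":0,"jaw":255},{"offset":[-0.0006,0.0025,-0.0002],"yaw":0,"jaw":255},{"offset":[-0.0006,0.0025,-0.0002],"yaw":0,"jaw":255},{"offset":[-0.0006,0.0025,-0.0002],"yaw":0,"jaw":255},{"offset":[-0.0006,0.0025,-0.0002],"yaw":0,"jaw":255}]'

```text
clock: 13.52
position: [0.5744, 0.1956, 0.1208]
ee_rot: [-0.706, -0.008, -0.005, 0.708]
ft_force: [-10.7, -2.9, 21.0]
grip_width: 0.456
```

```bash
python3 st.py .5757 .1947 .120
```

```text
13.5167 [0.5744 0.1956 0.1208] yaw 0.2243804039152253 tilt [ 0.0192 -0.9998  0.0037] F [-10.6577  -2.937   21.0466] T [-0.9995  2.5751 -0.1468] 0.45611482798166375
offset to [ 0.0013  0.0008 -0.0009]
```

>>> move_arm --increments '[{"offset":[0,0,0],"yaw":0,"jaw":255},{"offset":[0,0,0],"yaw":0,"jaw":255},{"offset":[0,0,0],"yaw":0,"jaw":70},{"offset":[0,0,0],"yaw":0,"jaw":70},{"offset":[0,0,0],"yaw":0,"jaw":70},{"offset":[0,0,0],"yaw":0,"jaw":70},{"offset":[0,0,0],"yaw":0,"jaw":70}]'

```text
clock: 14.1
position: [0.5746, 0.1956, 0.1208]
ee_rot: [-0.706, -0.008, -0.006, 0.708]
ft_force: [0.2, -0.6, -0.3]
grip_width: 0.723
```

>>> move_arm --increments '[{"offset":[0,-0.01,0],"yaw":0,"jaw":70},{"offset":[0,-0.03,0],"yaw":0,"jaw":70},{"offset":[0,-0.06,0],"yaw":0,"jaw":70},{"offset":[0,-0.09,0],"yaw":0,"jaw":70},{"offset":[0,-0.12,0],"yaw":0,"jaw":70},{"offset":[0,-0.14,0],"yaw":0,"jaw":70},{"offset":[0,-0.15,0],"yaw":0,"jaw":70},{"offset":[0,-0.15,0],"yaw":0,"jaw":70}]'

```text
clock: 14.77
position: [0.5725, 0.1955, 0.2737]
ee_rot: [-0.705, -0.01, -0.007, 0.709]
ft_force: [-0.1, 0.5, 0.1]
grip_width: 0.726
```

```bash
python3 st.py .63 .31 .22; python3 - <<'E'
from h import *
np.set_printoptions(precision=4,suppress=True)
c=cam('wrist');P=cloud(c)
for s in (-1,1):
    m=(P[...,2]>.08)&(P[...,2]<.1)&(abs(P[...,0]-.574)<.02)&(abs(s*(P[...,1]-.1953)-.085)<.006)
    q=P[m];print('axle end',s,len(q),q.mean(0) if len(q) else '',q[:,2].max() if len(q) else '')
m=(P[...,2]>.143)&(P[...,2]<.152)&(abs(P[...,0]-.6)<.06)&(abs(P[...,1]-.3)<.05);print('peg',m.sum(),P[m].mean(0))
for k in manip.spot_point(c,'keeper_peg')[:1]: print(k,atz(c,k['centre'],.148))
save(c,'rel.png',s=1.5)
E
```

```text
14.7667 [0.5725 0.1955 0.2737] yaw 0.2247729062005138 tilt [ 0.0238 -0.9997  0.0052] F [-0.1099  0.5141  0.0595] T [-0.0041  0.036  -0.0064] 0.7264696157356443
offset to [0.0566 0.0557 0.114 ]
axle end -1 140 [0.5718 0.1103 0.0881] 0.09092607537922553
axle end 1 143 [0.5724 0.2802 0.0882] 0.09090198116385467
peg 121 [0.5966 0.3059 0.1469]
{'centre': [384.8, 215.9], 'confidence': 0.6} [[0.5985 0.3083 0.148 ]]
```

View pics/rel.png

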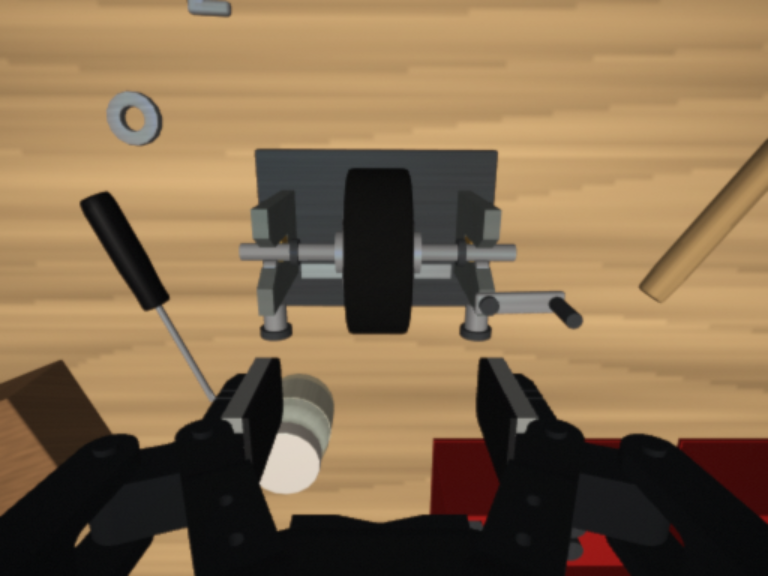

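Both axle ends show the same height, 0.0909 at the top, so the axle is seated level with its centre at 85 mm. The peg is still at (0.597, 0.306). I'll grip it lightly and swing it along its arc.

>>> move_arm --increments '[{"offset":[0.01,0,0.03],"yaw":0,"jaw":170},{"offset":[0.02,0,0.06],"yaw":0,"jaw":170},{"offset":[0.025,0.01,0.09],"yaw":0,"jaw":170},{"offset":[0.026,0.03,0.11],"yaw":0,"jaw":170},{"offset":[0.026,0.05,0.11],"yaw":0,"jaw":170},{"offset":[0.026,0.07,0.11],"yaw":0,"jaw":170},{"offset":[0.026,0.08,0.11],"yaw":0,"jaw":170},{"offset":[0.026,0.08,0.11],"yaw":0,"jaw":170},{"offset":[0.026,0.08,0.11],"yaw":0,"jaw":170}]' --squeeze 20

```text
clock: 15.62
position: [0.5983, 0.3047, 0.1901]
ee_rot: [-0.706, -0.007, -0.005, 0.708]
ft_force: [0.4, 0.4, 0.4]
grip_width: 0.334
```

```bash
python3 st.py .597 .306 .142
```

```text
15.6167 [0.5983 0.3047 0.1901] yaw 0.19979999763174902 tilt [ 0.0173 -0.9998  0.0026] F [0.4216 0.4297 0.3953] T [-0.017   0.0293  0.0185] 0.3338843554225325
offset to [-0.0021  0.048   0.0012]
```

>>> move_arm --increments '[{"offset":[-0.002,0.015,0.001],"yaw":0,"jaw":170},{"offset":[-0.002,0.03,0.001],"yaw":0,"jaw":170},{"offset":[-0.002,0.042,0.001],"yaw":0,"jaw":170},{"offset":[-0.002,0.048,0.001],"yaw":0,"jaw":170},{"offset":[-0.002,0.048,0.001],"yaw":0,"jaw":170},{"offset":[-0.002,0.048,0.001],"yaw":0,"jaw":170}]'

```text
clock: 16.12
position: [0.5973, 0.3059, 0.1427]
ee_rot: [-0.706, -0.007, -0.005, 0.708]
ft_force: [1.5, -0.3, -0.1]
grip_width: 0.33
```

>>> move_arm --increments '[{"offset":[0,0,0],"yaw":0,"jaw":255},{"offset":[0,0,0],"yaw":0,"jaw":255},{"offset":[0,0,0],"yaw":0,"jaw":255},{"offset":[0,0,0],"yaw":0,"jaw":255},{"offset":[0,0,0],"yaw":0,"jaw":255}]' --squeeze 25

```text
clock: 16.53
position: [0.5979, 0.3063, 0.1439]
ee_rot: [-0.706, -0.008, -0.006, 0.708]
ft_force: [-0.2, 1.3, 6.0]
grip_width: 0.103
```

```bash
python3 st.py .556 .2635 .142; python3 - <<'E'
from h import *
p=np.array(manip.get_obs()['position']);piv=np.array([.598,.2647]);v=p[:2]-piv;print('r',np.hypot(*v),'ang',np.arctan2(-v[0],v[1]))
for a in np.linspace(0,1.57,10)[1:]: print(np.round(.042*np.array([-np.sin(a),np.cos(a)-1])*1000,1))
E
```

```text
16.5333 [0.5979 0.3063 0.1439] yaw 0.18871769706624048 tilt [ 0.0195 -0.9998  0.0039] F [-0.2196  1.3103  6.0351] T [ 0.0944  0.0225 -0.0091] 0.10281457240183639
offset to [-0.0421  0.0009 -0.0427]
r 0.04160604046321374 ang 0.002179199033478305
[-7.3 -0.6]
[-14.4  -2.5]
[-21.   -5.6]
[-27.   -9.8]
[-32.2 -15. ]
[-36.4 -21. ]
[-39.5 -27.6]
[-41.4 -34.7]
[-42. -42.]
```

>>> move_arm --increments '[{"offset":[-0.0037,-0.001,-0.0002],"yaw":0,"jaw":255},{"offset":[-0.0073,-0.001,-0.0006],"yaw":0,"jaw":255},{"offset":[-0.0109,-0.001,-0.0015],"yaw":0,"jaw":255},{"offset":[-0.0144,-0.001,-0.0025],"yaw":0,"jaw":255},{"offset":[-0.0178,-0.001,-0.004],"yaw":0,"jaw":255},{"offset":[-0.021,-0.001,-0.0056],"yaw":0,"jaw":255},{"offset":[-0.024,-0.001,-0.0076],"yaw":0,"jaw":255},{"offset":[-0.027,-0.001,-0.0098],"yaw":0,"jaw":255},{"offset":[-0.0297,-0.001,-0.0123],"yaw":0,"jaw":255},{"offset":[-0.0297,-0.001,-0.0123],"yaw":0,"jaw":255}]'

```text
clock: 17.37
position: [0.5666, 0.2946, 0.1442]
ee_rot: [-0.705, -0.008, -0.005, 0.709]
ft_force: [-2.1, 5.2, -3.8]
grip_width: 0.101
```

```bash
python3 st.py .556 .2635 .144
```

```text
17.3667 [0.5666 0.2946 0.1442] yaw 0.2608828077156488 tilt [ 0.0178 -0.9998  0.0046] F [-2.0543  5.2068 -3.8321] T [0.9091 0.5643 0.1194] 0.10084124509155806
offset to [-0.0108 -0.0002 -0.031 ]
```

>>> move_arm --increments '[{"offset":[-0.0014,0,-0.003],"yaw":0,"jaw":255},{"offset":[-0.0028,0,-0.0055],"yaw":0,"jaw":255},{"offset":[-0.0045,0,-0.008],"yaw":0,"jaw":255},{"offset":[-0.006,0,-0.0108],"yaw":0,"jaw":255},{"offset":[-0.0085,0,-0.0167],"yaw":0,"jaw":255},{"offset":[-0.01,0,-0.0228],"yaw":0,"jaw":255},{"offset":[-0.0105,0,-0.0269],"yaw":0,"jaw":255},{"offset":[-0.0106,0,-0.0311],"yaw":0,"jaw":255},{"offset":[-0.0106,0,-0.0322],"yaw":0,"jaw":255},{"offset":[-0.0106,0,-0.0322],"yaw":0,"jaw":255}]'

```text
clock: 18.2
position: [0.5533, 0.263, 0.144]
ee_rot: [-0.706, -0.007, -0.003, 0.709]
ft_force: [-11.9, 0.9, 3.4]
grip_width: 0.107
```

```bash
python3 st.py .556 .2635 .144
```

```text
18.2 [0.5533 0.263  0.144 ] yaw 0.34972677174899447 tilt [ 0.0133 -0.9999  0.0042] F [-11.8883   0.8814   3.4027] T [0.3054 2.4006 0.054 ] 0.1074427360145007
offset to [0.0027 0.     0.0005]
```

>>> move_arm --increments '[{"offset":[0,0,-0.001],"yaw":0,"jaw":255},{"offset":[0,0,-0.002],"yaw":0,"jaw":255},{"offset":[0,0,-0.003],"yaw":0,"jaw":255},{"offset":[0,0,-0.003],"yaw":0,"jaw":255}]'

```text
clock: 18.53
position: [0.553, 0.2625, 0.1442]
ee_rot: [-0.704, -0.008, -0.002, 0.71]
ft_force: [4.0, 10.6, -8.6]
grip_width: 0.105
```

```bash
python3 st.py .556 .2635 .144
```

```text
18.5333 [0.553  0.2625 0.1442] yaw 0.45782004093198614 tilt [ 0.0145 -0.9999  0.0083] F [ 3.9695 10.5837 -8.5935] T [ 2.3491 -0.86    0.0703] 0.1048559534671745
offset to [0.003  0.0003 0.0009]
```

The bar is against its stop: 10.6 N resisted and no further motion. I release it and lift away.

>>> move_arm --increments '[{"offset":[0,0,0],"yaw":0,"jaw":255},{"offset":[0,0,0],"yaw":0,"jaw":170},{"offset":[0,0,0],"yaw":0,"jaw":170},{"offset":[0,0,0],"yaw":0,"jaw":170},{"offset":[0,0,0],"yaw":0,"jaw":170},{"offset":[0,0,0],"yaw":0,"jaw":170}]'

```text
clock: 19.03
position: [0.5531, 0.2623, 0.1444]
ee_rot: [-0.704, -0.008, -0.002, 0.71]
ft_force: [-0.3, -0.7, -0.1]
grip_width: 0.337
```

>>> move_arm --increments '[{"offset":[0,-0.01,0],"yaw":0,"jaw":170},{"offset":[0,-0.03,0],"yaw":0,"jaw":170},{"offset":[0,-0.06,0],"yaw":0,"jaw":170},{"offset":[0.01,-0.09,0],"yaw":0,"jaw":170},{"offset":[0.02,-0.12,-0.01],"yaw":0,"jaw":170},{"offset":[0.03,-0.14,-0.03],"yaw":0,"jaw":170},{"offset":[0.04,-0.15,-0.06],"yaw":0,"jaw":170},{"offset":[0.04,-0.15,-0.07],"yaw":0,"jaw":170},{"offset":[0.04,-0.15,-0.07],"yaw":0,"jaw":170}]'

```text
clock: 19.78
position: [0.5927, 0.1875, 0.2957]
ee_rot: [-0.705, -0.007, -0.005, 0.71]
ft_force: [-0.3, 0.1, -0.3]
grip_width: 0.331
```

```bash
python3 st.py; python3 - <<'E'
from h import *
np.set_printoptions(precision=4,suppress=True)
c=cam('wrist');P=cloud(c)
for s in (-1,1):
    m=(P[...,2]>.08)&(P[...,2]<.1)&(abs(P[...,0]-.574)<.02)&(abs(s*(P[...,1]-.1953)-.085)<.006)
    q=P[m];print('axle end',s,len(q),q.mean(0) if len(q) else '',q[:,2].max() if len(q) else '')
m=(P[...,2]>.143)&(P[...,2]<.152)&(abs(P[...,0]-.56)<.06)&(abs(P[...,1]-.28)<.05);p=P[m].mean(0);print('peg',m.sum(),p)
v=p[:2]-[.598,.2647];print('r',np.hypot(*v),'ang',np.arctan2(-v[0],v[1]))
save(c,'fin.png',s=1.5)
E
```

```text
19.7833 [0.5927 0.1875 0.2957] yaw 0.12646075905090298 tilt [ 0.0165 -0.9998  0.0069] F [-0.3136  0.1304 -0.3321] T [ 0.0277  0.0094 -0.0055] 0.33060036137823834
axle end -1 137 [0.5723 0.1103 0.088 ] 0.09103106400294297
axle end 1 66 [0.5737 0.2823 0.0889] 0.0909695920534156
peg 115 [0.556  0.2628 0.1472]
r 0.042037659623534854 ang 1.6169402326224838
```

View pics/fin.png

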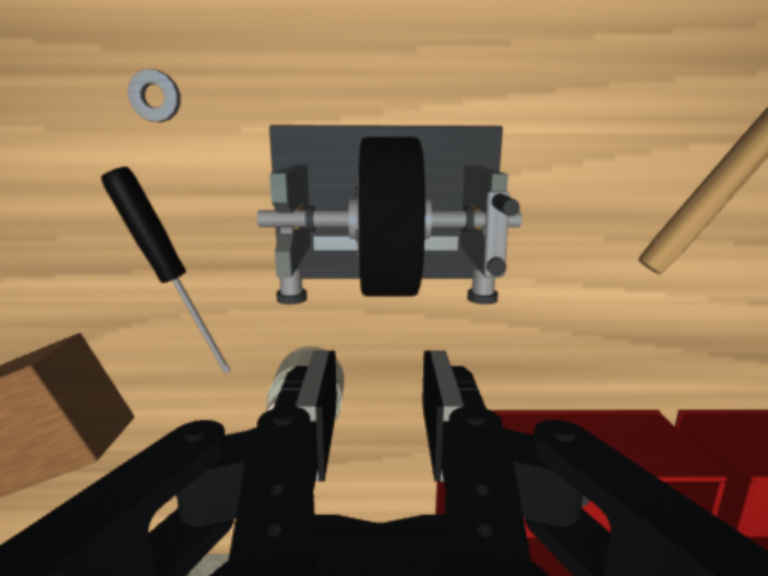

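The keeper lies across the left slot, from its pivot at (497,266) to the peg at (505,205). The axle is seated and level, and the gripper is clear. I'll hand in.

```bash
python3 -c "
from workcell import manip
print(manip.hand_in())"
```

```text
the job is handed in; nothing more can be done
None
```

The wheel is seated in both slots of the bearing stand, the keeper is closed to its stop, and the job is handed in at about 20 s on the clock.

- **Seating:** The axle went past both spring catches. It then met the shells with its centre about 84–85 mm above the bench. Afterwards the depth picture put the top of both axle ends at 0.091 m, so it sits level.
- **Lean:** I leaned on it for about 1.5 s with 18–21.6 N at the wrist. By my moment estimate, the final hold loaded the left shell with roughly 10–11 N and the right with about 15 N, each good to only a few newtons. The first presses were clearly uneven, with nearly all the load on the left at about 17–18 N. I corrected that before the hold. My estimates for each shell stayed below 25 N throughout.
- **Keeper:** I swung the bar by its peg until it stopped, with 10.6 N of resistance and no further movement. After release the camera showed it at about 1.6 rad, across the slot.
- **End state:** The gripper is clear and the wrist force is about zero. None of the moves went near the bystanders, and those visible in the last picture look undisturbed.

**Disagreement:** near the end of the swing there was an unexplained 12 N sideways force on the gripper. It was gone after release.

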